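Feel an etched copper plate's edge for burrs

ROBOT

A 7-joint arm with a two-finger parallel gripper is mounted at the origin on the work surface. World frame = base frame: x ahead of the robot, y to its left, z up, the work surface at z = 0. Lengths are in m, angles in rad, forces in N, time in s.
With the tool pointing down it reaches from about 0.4 to 0.9 m from the base axis. Payload 5.5 kg.
Tool frame: the origin (TCP) lies midway between the tips of the shut fingers; the grasp point (between the pads) lies 19 mm behind it; z points along the fingers, y is the line along which they close (so a half turn about z gives the same grasp; the last joint's range is limited). The gripper opens to 85 mm and grips with 20 to 120 N. Pads are 22 mm wide; open, the fingers measure 114 mm over their backs; the gripper's body (76 mm by 85 mm) begins 54 mm behind the grasp point. The pads swing forward as they close: fully open they stand 13 mm farther back than shut.
Start: joints at [-0.876, 0.501, -0.427, 1.55, 0.221, 1.138, -0.21], TCP at [0.272, 0.59, 0.231] pointing down, gripper open.
Joint ranges: [-2.88, 2.88], [-0.31, 2.03], [-1.54, 1.56], [0.2, 2.42], [-1.41, 4.55], [0.19, 2.02], [-2.57, 2.57]. Speed limits (rad/s): [2.57, 2.57, 3.14, 3.14, 3.14, 3.14, 3.14].

INTERFACE

Orientations are given as a 3x3 rotation matrix whose columns are the frame's x, y, z axes.
In Python, from plant import env, kin, capture, job_done gives the robot as it stands. Calls block until the motion is done:
- env.move_pose(position, orientation): joint-space move of the TCP to a pose.
- env.line_to(position, ori=None, velocity=0.15, contact_N=None): straight line of the TCP; ori=None keeps the orientation; velocity is the mean speed in m/s. With contact_N (N) it stops when the force on the tool has changed by that much, and returns True; else False.
- env.move_joints(angles): joint-space move.
- env.gripper_to(opening, f_grip=None): opening from 0.0 (shut) to 1.0 (fully open); f_grip is the grip in N (None keeps the last); returns when the fingers have stopped.
- env.dwell(seconds).
- kin.inverse_kinematics(position, orientation): joint angles nearest the present ones, or None.
- capture(name): name is "side" or "top"; returns a dict with "image" (384x512x3 uint8, red, green, blue), "range_z" (384x512 float32, m along the optical axis (not along the pixel's ray), 0 where there is no reading), "fx", "fy", "cx", "cy" (pixels), "k1" (the pictures are not rectified: a ray, as slopes to the right and down, at radius r is drawn at 1 + k1 r^2 times it, then the intrinsics apply), "R" (3x3) and "t" (3): a world point X has camera coordinates R X + t. Camera axes: x right, y down, z forward; pixel columns grow to the right and rows downward; lengths in m; the calibration is good to about 2 mm. A picture is of the moment at which its call begins.
A pose or a line that the arm cannot do raises env.IKError and nothing moves.
- job_done(): hands the job in; it is judged then, once.
Readings, each from a call of its own:
- env.read_clock(): time.
- env.read_qpos(): joint angles.
- env.read_dq(): joint speeds.
- env.read_joint_efforts(): joint torques, N m.
- env.read_position(): TCP position.
- env.read_tool_rot(): TCP orientation.
- env.read_contact_force(): force on the tool from outside, world axes, zero at the start.
- env.read_ft_torque(): the same for the moment, N m.
- env.read_gripper_width(): opening from 0.0 (shut) to 1.0 (fully open).
- env.read_finger_force(): force on a finger pad.
Only numpy, scipy, OpenCV 4.12 (cv2) and the standard library are available. Lean on these libraries where they do the work, as an engineer would, in place of code of your own. Each camera call takes 0.05 s, during which the arm holds its last target. There are 200 camera calls.

TASK

Feel the copper plate for burrs before it is printed: with the closed fingertips, start at its clipped corner and run lightly along the top of the long edge that begins there, go round the square corner at its end and on along the short edge to that edge's far end. The plate floats on springs: press so gently that it never goes down to its stops. Leave the loupe and everything else lying about where it is, lift nothing, and finish with the hand clear and the plate risen again.

Things in the scene. Friction and masses are not known exactly. Their poses are not given: they have to be found in the camera images.
- board: plywood board 240 x 300 x 12 mm fixed to the table, origin under its centre. Centred 14 mm above it floats the bare copper plate, 200 x 130 x 4 mm, etched lines, top 30 mm above the table. One plate corner is cut off at 45 degrees (25 mm off each side), the rest are square. Axes of board and plate parts: z up, y along the long edges, x along the short ones; clipped corner at -x +y
- start (a point): point on the plate's top face where the trace begins: at the clipped end of the long edge at -x, 11 mm along from where the cut ends, 6 mm in from the edge (the middle of the 12 mm wide border along the edge that is to be felt). Axes as the board's: turn lies towards -y
- turn (a point): point on the plate's top face at the square corner at the other end of the traced long edge, 6 mm in from both edges; 158 mm from start
- finish (a point): point on the plate's top face at the far end of the traced short edge, 6 mm in from the edges of its square corner; 118 mm from turn. The path is start - turn - finish, two straight lines at a right angle, 6 mm in from the plate's outer edge
- plate (a joint): how far the whole plate is pushed down on its springs (m): 0 up, 0.008 down on its stops. It stays level, does not shift sideways, holds up to about 2 N before it yields, then sinks about 1.4 mm per further newton, and springs back when released
- edge1 (a point): length 1 of 8 of the plate's border that show where the fingers have been, not marked, flush with the plate and moving with it: 22 mm long, 12 mm wide, 4 mm thick; this point is the middle of its top face; long edge, the 22 mm next to the clipped corner; at x -59, y 64 mm from the plate's centre
- edge2 (a point): length 2 of 8 of the plate's border that show where the fingers have been, not marked, flush with the plate and moving with it: 10 mm long, 12 mm wide, 4 mm thick; this point is the middle of its top face; long edge; at x -59, y 22 mm from the plate's centre
- edge3 (a point): length 3 of 8 of the plate's border that show where the fingers have been, not marked, flush with the plate and moving with it: 10 mm long, 12 mm wide, 4 mm thick; this point is the middle of its top face; long edge; at x -59, y -18 mm from the plate's centre
- edge4 (a point): length 4 of 8 of the plate's border that show where the fingers have been, not marked, flush with the plate and moving with it: 10 mm long, 12 mm wide, 4 mm thick; this point is the middle of its top face; long edge, last before the turn; at x -59, y -56 mm from the plate's centre
- edge5 (a point): length 5 of 8 of the plate's border that show where the fingers have been, not marked, flush with the plate and moving with it: 12 mm long, 12 mm wide, 4 mm thick; this point is the middle of its top face; the square corner where the long and the short traced edges meet; at x -59, y -94 mm from the plate's centre
- edge6 (a point): length 6 of 8 of the plate's border that show where the fingers have been, not marked, flush with the plate and moving with it: 10 mm long, 12 mm wide, 4 mm thick; this point is the middle of its top face; short edge; at x -20, y -94 mm from the plate's centre
- edge7 (a point): length 7 of 8 of the plate's border that show where the fingers have been, not marked, flush with the plate and moving with it: 10 mm long, 12 mm wide, 4 mm thick; this point is the middle of its top face; short edge; at x 18, y -94 mm from the plate's centre
- edge8 (a point): length 8 of 8 of the plate's border that show where the fingers have been, not marked, flush with the plate and moving with it: 22 mm long, 12 mm wide, 4 mm thick; this point is the middle of its top face; short edge, its last 22 mm, at the finish corner; at x 54, y -94 mm from the plate's centre
- loupe: black folding magnifier, 36 x 36 x 40 mm, standing loose on the inner part of the plate; origin under its centre
- scraper: hand scraper, wooden handle and steel blade, 170 mm long, lying on the board beside the long edge that is not traced; origin on its underside
- weight: small brass weight, 24 mm across, 26 mm tall, on the board about 40 mm out from the traced long edge; origin under its centre
- brayer: ink roller with wooden handle, 40 mm high, loose on the table to the right; origin under its roller
- ink_can: ink can, 80 mm across, 70 mm tall, on the table to the left or right; origin under its centre
- jar: jar, 64 mm across, 90 mm tall, on the table to the left or right; origin under its centre
- ink_knife: ink knife, flat, 200 mm long, on the table to the left; origin on its underside

How it is judged:
On the way, in this order (a step that is already met when the one before it is completed fails the run):
1. the fingertips touch length 1 of the edge (long edge, the 22 mm next to the clipped corner) (contact force between the fingers and plate_c0 above 0.15 N), for 0.04 s.
2. the fingertips touch length 2 of the edge (long edge) (contact force between the fingers and plate_c1 above 0.15 N), for 0.04 s.
3. the fingertips touch length 3 of the edge (long edge) (contact force between the fingers and plate_c2 above 0.15 N), for 0.04 s.
4. the fingertips touch length 4 of the edge (long edge, last before the turn) (contact force between the fingers and plate_c3 above 0.15 N), for 0.04 s.
5. the fingertips touch length 5 of the edge (the square corner where the long and the short traced edges meet) (contact force between the fingers and plate_c4 above 0.15 N), for 0.04 s.
6. the fingertips touch length 6 of the edge (short edge) (contact force between the fingers and plate_c5 above 0.15 N), for 0.04 s.
7. the fingertips touch length 7 of the edge (short edge) (contact force between the fingers and plate_c6 above 0.15 N), for 0.04 s.
8. the fingertips touch length 8 of the edge (short edge, its last 22 mm, at the finish corner) (contact force between the fingers and plate_c7 above 0.15 N), for 0.04 s.
At the end, for the whole second after the job is handed in: after the whole edge has been felt in order, the plate is up again (pushed down less than 1.5 mm), the loupe stands upright and still within 15 mm of where it was, and the other loose things lie within 20 mm of where they were (value of joint plate below 0.0015 m and angle between loupe's own z axis and vertical below 0.1 rad and linear speed of loupe below 0.02 m/s and distance of loupe from where it was at the start of the episode below 0.015 m and distance of each of scraper, weight, brayer, ink_can, jar, ink_knife from where it was at the start of the episode below 0.02 m); the robot touches nothing.
It fails at once if the plate is pressed down to its stops (more than 7.5 mm) (value of joint plate above 0.0075 m).
It fails at once if the fingers press anything with more than 20 N (contact force between the fingers and anything else above 20 N).
It fails at once if the loupe is shifted or lifted by more than 15 mm (distance of loupe from where it was at the start of the episode above 0.015 m).
It fails at once if another loose thing (scraper, weight, brayer, ink can, jar, ink knife) is shifted or lifted by more than 20 mm (distance of any of scraper, weight, brayer, ink_can, jar, ink_knife from where it was at the start of the episode above 0.02 m).
It also fails if it takes over 42 s, if anything falls off the work surface, if the arm or the gripper's body presses on something with over 40 N, if the wrist force passes 120 N, or if a joint passes its speed limit or range.

## Working session

There is one attempt and no reset: what is moved stays moved. The work goes in short steps, each a Python script; the robot and the scene stay as the last script left them, time stands still between calls to the robot, and variables do not carry over. Pictures are saved under pics/ and viewed, at most 10 in all, crops included, and the job is handed in when it is done.

```bash
mkdir -p pics; ls; python3 - <<'E'
from plant import env, capture
import cv2,numpy as np
for n in("top","side"):
    c=capture(n); cv2.imwrite(f"pics/{n}0.png",cv2.resize(c["image"][:,:,::-1],(800,600),interpolation=cv2.INTER_CUBIC))
    np.savez(f"{n}0.npz",**c); print(n,c["fx"],c["cx"],c["cy"],c["k1"],c["R"],c["t"])
print(env.read_clock(),env.read_tool_rot(),env.read_contact_force())
E
```

```text
pics
top 391.0208770978609 251.2338308963109 193.88129747686088 0.04671460419759167 [[ 0.0239994  -0.99926546 -0.02987594]
 [-0.99046732 -0.01971211 -0.13633018]
 [ 0.13564112  0.03286299 -0.99021286]] [0.00333713 0.52665868 1.06227532]
side 481.6090990647533 262.74590283672023 194.3991472912133 -0.08206616327939971 [[ 0.79807851 -0.60246358  0.01040825]
 [-0.4352909  -0.58839826 -0.68140246]
 [ 0.41664437  0.53928204 -0.73183492]] [-0.42545373  0.26638959  1.41871175]
0.1 [[-9.08224740e-01  4.18481947e-01 -8.24977614e-04]
 [ 4.18482750e-01  9.08223391e-01 -1.56820224e-03]
 [ 9.29996383e-05 -1.76951897e-03 -9.99998430e-01]] [-0.20742177 -0.30285807 -0.73355427]
```

View pics/top0.png

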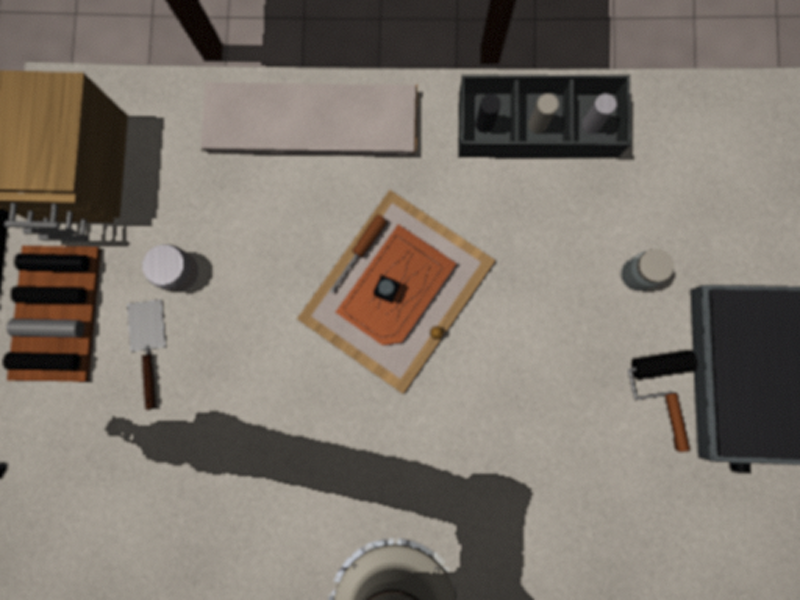

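View pics/side0.png

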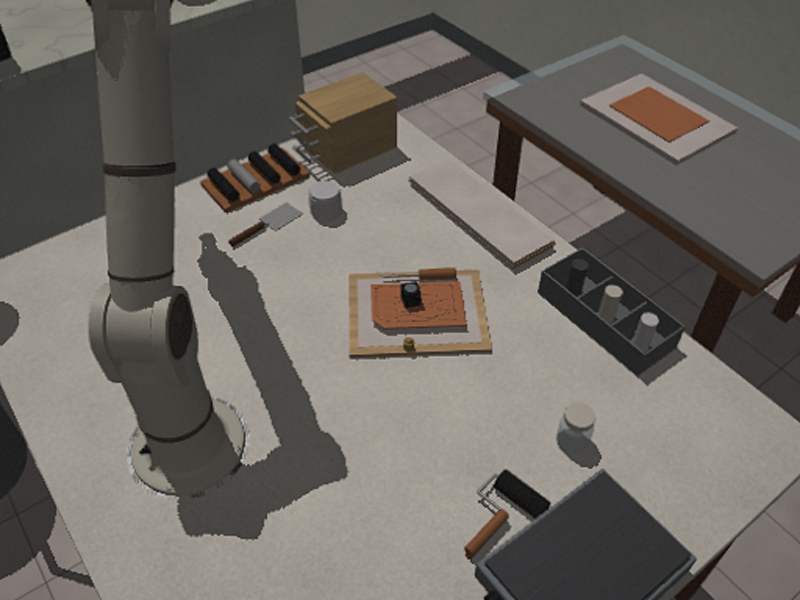

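The top view shows the board with the plate's clipped corner at about (385,342), the traced long edge running to (458,265) with the brass weight at (437,332) beside it, and the short edge going on to (398,226). The side view agrees: clip at lower left (375,325), turn (465,328), finish (462,282). Next I'll enlarge both.

```bash
python3 - <<'E'
import cv2,numpy as np
t=np.load("top0.npz")["image"][:,:,::-1][118:256,185:320]; s=np.load("side0.npz")["image"][:,:,::-1][165:235,218:318]
cv2.imwrite("pics/tc.png",cv2.resize(t,None,fx=4.3,fy=4.3,interpolation=cv2.INTER_CUBIC))
cv2.imwrite("pics/sc.png",cv2.resize(s,None,fx=8,fy=8,interpolation=cv2.INTER_CUBIC))
E
```

```text
(no output)
```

View pics/tc.png

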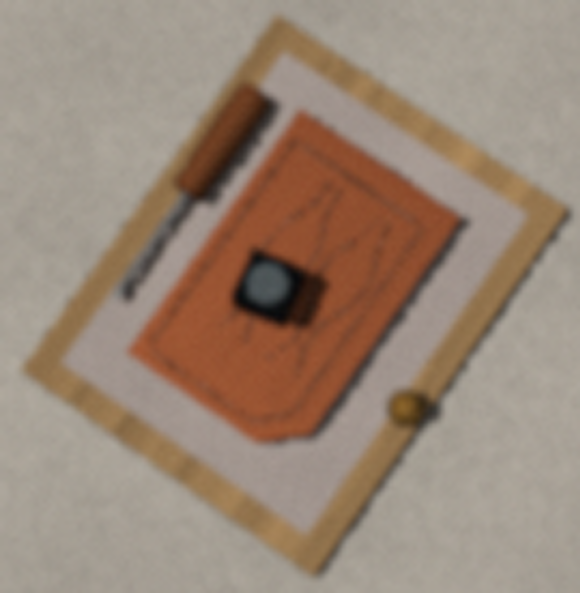

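View pics/sc.png

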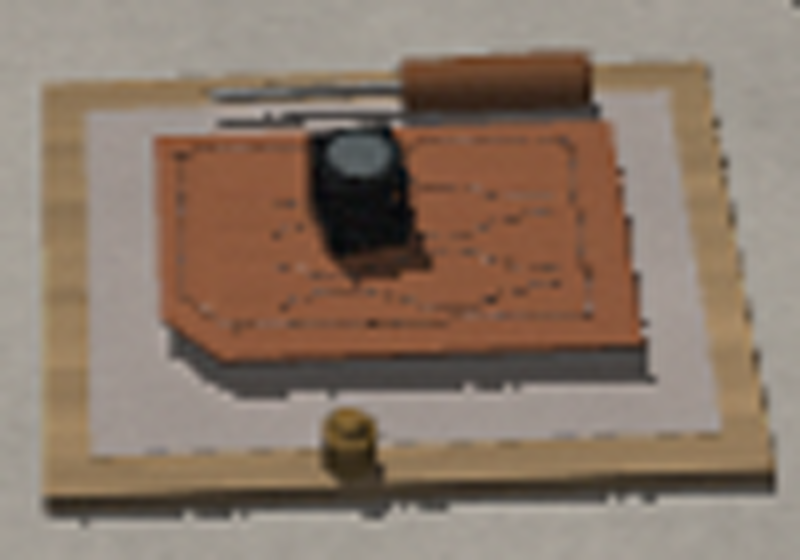

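```bash
cat > geo.py <<'E'
import numpy as np
from scipy.optimize import least_squares
cams={n:dict(np.load(f"{n}0.npz")) for n in("top","side")}
def proj(c,X):
    p=X@c["R"].T+c["t"]; s=p[:,:2]/p[:,2:]; s=s*(1+c["k1"]*(s**2).sum(1,keepdims=True))
    return s*[c["fx"],c["fy"]]+[c["cx"],c["cy"]]
E
python3 - <<'E'
from geo import *
# turn, finish, fourth, clip short end, clip long end
M=np.array([[-65,-100],[65,-100],[65,100],[-40,100],[-65,75.]])/1e3
px={"top":(np.array([[466,218],[299,112],[130,350],[262,441],[313,435]])+.5)/4.3-.5+[185,118],
"side":(np.array([[643,345],[610,122],[155,135],[163,320],[225,360]])+.5)/8-.5+[218,165]}
def W(q):
    c,s=np.cos(q[3]),np.sin(q[3]); return np.c_[M@np.array([[c,s],[-s,c]])+q[:2],np.full(5,q[2])]
for names in(("top",),("side",),("top","side")):
    best=min((least_squares(lambda q:np.concatenate([(proj(cams[n],W(q))-px[n]).ravel() for n in names]),[.5,0,.03,a]) for a in(0,1.57,3.14,-1.57)),key=lambda r:r.cost)
    print(names,best.x.round(4),np.sqrt(2*best.cost/len(best.fun)))
print(best.fun.reshape(2,5,2).round(2)); np.save("plate.npy",best.x)
# range check, centroid-ish pixels
for n,(u,v) in{"top":(250,160),"side":(280,203)}.items():
    c=cams[n]; z=float(np.median(c["range_z"][v-2:v+3,u-2:u+3])); s=(np.array([u,v])-[c["cx"],c["cy"]])/[c["fx"],c["fy"]]; d=s.copy()
    for _ in range(9): s=d/(1+c["k1"]*(s@s))
    print(n,c["R"].T@(np.r_[s*z,z]-c["t"]))
E
```

```text
('top',) [0.5577 0.009  0.0205 0.9866] 0.4801571060816344
('side',) [0.5605 0.0137 0.0211 0.9854] 0.19841786163247485
('top', 'side') [0.5568 0.0088 0.0274 0.9864] 0.39788773825716905
[[[-0.48 -0.3 ]
  [ 0.85 -0.75]
  [-0.12  0.6 ]
  [-0.47  0.56]
  [ 0.06 -0.29]]

 [[ 0.3  -0.07]
  [ 0.25 -0.04]
  [-0.07  0.45]
  [-0.26 -0.18]
  [-0.22  0.17]]]
top [0.62476348 0.02094892 0.03084165]
side [ 0.56886221 -0.04793249  0.0267253 ]
```

Fit and range agree (height about 0.027–0.031 against the stated 0.030, residual 0.4 px). Moving above the start point, fingers shut, and checking the reach along the path.

```bash
cat > pl.py <<'E'
import numpy as np
q=np.load("plate.npy"); c,s=np.cos(q[3]),np.sin(q[3])
P=lambda x,y,z:np.array([q[0]+(c*x-s*y)/1e3,q[1]+(s*x+c*y)/1e3,z])
def ori(g): return np.array([[g*c,g*s,0],[g*s,-g*c,0],[0,0,-1]])  # columns x,y,z
E
sed -i 's/^def ori.*/def ori(g): return np.array([[g*c,g*s,0],[g*s,-g*c,0],[0,0,-1.]]) # tool x = +-plate x/' pl.py
python3 - <<'E'
from plant import env,kin
from pl import *
for g in(1,-1):
    for p in(P(-59,64,.13),P(-59,64,.03),P(-59,-94,.03),P(57,-94,.03)):
        j=kin.inverse_kinematics(p,ori(g)); print(g,p.round(3),None if j is None else np.round(j,2))
E
```

```text
1 [ 0.471 -0.005  0.13 ] [-0.16  0.29  0.13  2.09 -0.05  0.76 -0.58]
1 [ 0.471 -0.005  0.03 ] [-0.12  0.48  0.09  2.14 -0.08  0.53 -0.56]
1 [ 0.603 -0.092  0.03 ] [-0.02  0.66  0.17  1.8  -0.16  0.7  -0.35]
1 [0.667 0.005 0.03 ] [-0.13  0.73  0.11  1.64 -0.11  0.78 -0.55]
-1 [ 0.471 -0.005  0.13 ] [ 0.27  0.32 -0.36  2.08  0.16  0.77  2.36]
-1 [ 0.471 -0.005  0.03 ] [ 0.3   0.51 -0.41  2.12  0.37  0.57  2.18]
-1 [ 0.603 -0.092  0.03 ] [ 0.41  0.69 -0.4   1.78  0.38  0.75  2.37]
-1 [0.667 0.005 0.03 ] [ 0.27  0.78 -0.46  1.62  0.44  0.84  2.19]
```

```bash
python3 - <<'E'
from plant import env,kin,capture
from pl import *
import cv2
env.gripper_to(0.0); env.move_pose(P(-59,64,.16),ori(1)); env.line_to(P(-59,64,.045))
print(env.read_clock(),env.read_position(),P(-59,64,.045),env.read_contact_force(),env.read_gripper_width())
a=capture("side")["image"][165:235,218:318,::-1]
cv2.imwrite("pics/s1.png",cv2.resize(a,None,fx=8,fy=8,interpolation=cv2.INTER_CUBIC))
E
```

```text
4.0417 [ 0.47144251 -0.00495549  0.04549971] [ 0.47082494 -0.0050486   0.045     ] [-0.55293258 -0.5135529   0.28886097] 0.005492032230746374
```

View pics/s1.png

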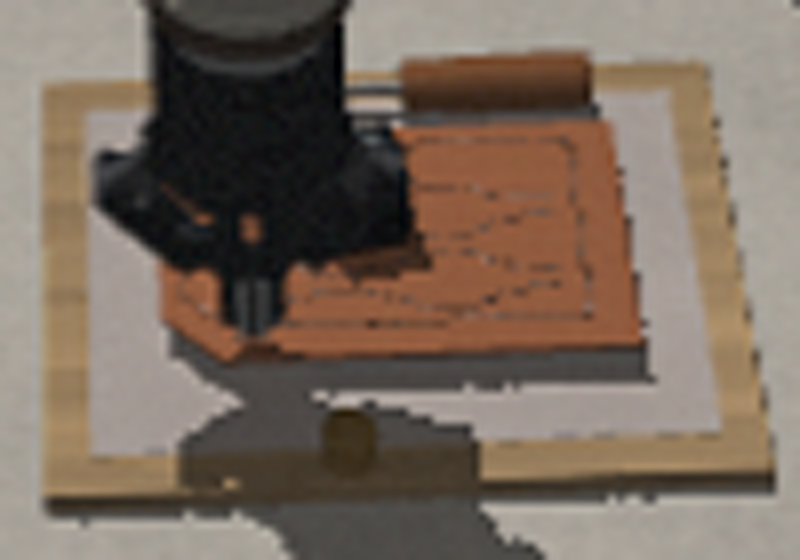

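The picture shows the shut fingertips (about (255,335)) over the border right beside the clip end; loupe, weight and scraper are clear of the hand. Now touch down gently.

```bash
python3 - <<'E'
from plant import env
from pl import *
f0=env.read_contact_force()
r=env.line_to(P(-59,64,.0275),velocity=.012,contact_N=1.2)
env.dwell(.2)
print(r,env.read_clock(),env.read_position(),env.read_contact_force()-f0)
E
```

```text
True 5.4333 [ 0.47074288 -0.00505059  0.02961347] [ 1.46243297 -0.52539975  2.02647197]
```

```bash
python3 - <<'E'
from plant import env
from pl import *
Z=.0274
def go(x,y,v):
    env.line_to(P(x,y,Z),velocity=v); print(x,y,env.read_position().round(4)[2],env.read_contact_force().round(1),round(env.read_clock(),2))
go(-59,64,.01)
for y in(40,20,0,-20,-40,-58,-94): go(-59,y,.03)
for x in(-40,-20,0,18,40,57): go(x,-94,.03)
env.dwell(.2)
E
```

```text
-59 64 0.0274 [0.2 0.1 4.1] 5.79
-59 40 0.0275 [-1.2 -0.   4. ] 6.74
-59 20 0.0276 [ 0.4 -0.2  3.9] 7.56
-59 0 0.0276 [-0.2 -0.   3.6] 8.38
-59 -20 0.0276 [-1.4 -1.   4.3] 9.19
-59 -40 0.0276 [-0.3 -0.6  3.8] 10.01
-59 -58 0.0276 [0.3 0.6 2.8] 10.76
-59 -94 0.0275 [-1.4  0.7  4.9] 12.11
-40 -94 0.0276 [ 0.9 -0.4  4.1] 12.89
-20 -94 0.0275 [-0.8  0.6  3.8] 13.71
0 -94 0.0276 [0.7 0.1 3.9] 14.53
18 -94 0.0275 [-0.1  1.3  4.6] 15.28
40 -94 0.0276 [0.1 1.  4.3] 16.16
57 -94 0.0276 [ 0.8 -0.4  3.7] 16.88
```

```bash
python3 - <<'E'
from plant import env,capture
from pl import *
import cv2
R=env.read_tool_rot(); x=P(1,0,0)-P(0,0,0);x/=np.linalg.norm(x); y=P(0,1,0)-P(0,0,0);y/=np.linalg.norm(y)
print("tilt tool z along plate x,y",R[:,2]@x,R[:,2]@y, env.read_position()-P(57,-94,.0274))
a=capture("side")["image"][165:235,218:318,::-1]
cv2.imwrite("pics/s2.png",cv2.resize(a,None,fx=8,fy=8,interpolation=cv2.INTER_CUBIC))
E
```

```text
tilt tool z along plate x,y 0.00056290811927978 0.0008403128291397039 [0.00056414 0.00095592 0.00027666]
```

View pics/s2.png

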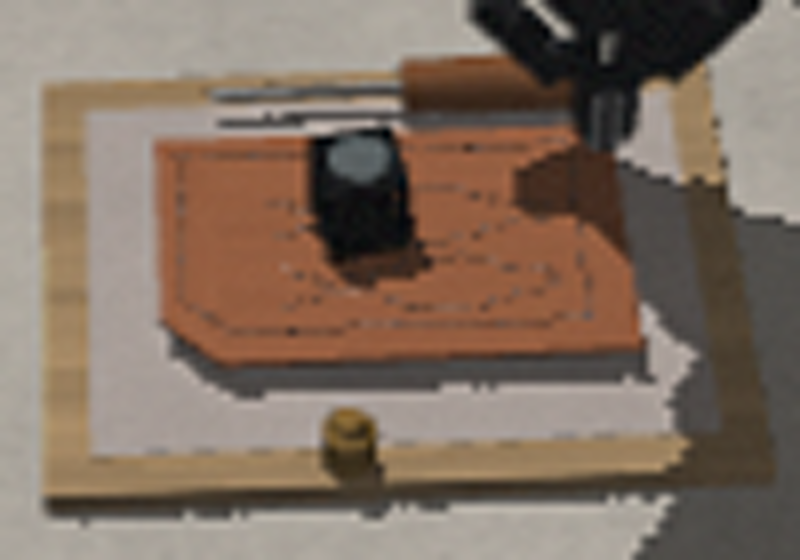

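The tips stand at the finish corner (about (607,148)). The hand's tilt is under 1 mrad, outer side lower, so the border carried the load, and nothing else has moved. Lifting off.

```bash
python3 - <<'E'
from plant import env,capture,job_done
from pl import *
import cv2
p=env.read_position()
env.line_to(P(57,-94,.05),velocity=.05); env.line_to(P(57,-94,.2),velocity=.15); env.dwell(.5)
print(env.read_clock(),env.read_position(),env.read_contact_force())
a=capture("side")["image"][:,:,::-1].astype(int); b=np.load("side0.npz")["image"][:,:,::-1]
d=np.abs(a-b).max(2)[165:235,218:270]; print("changed px, left half of board:",(d>60).sum())
print(job_done())
E
```

```text
19.375 [0.66658333 0.00446329 0.19984575] [-0.52099552 -0.15510322  0.38208552]
changed px, left half of board: 0
the job is handed in; nothing more can be done
None
```

I traced the plate's edge once from the clipped corner round the square corner to the finish, pressing with about 3–5 N (plate down roughly 2.5 mm by hand height), then lifted clear and handed in at about 19.4 s; nothing looked shifted in the pictures, and the verdict was not shown.

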